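Free the eccentric lock and dock the sampling carriage

TASK

Dock the sampling nozzle on the bench fixture: first push the red handle round until the brass cam's low point faces the carriage's white roller (the handle then points straight away from the carriage, in line with the green index line), and only then push the steel carriage by its blue rear face straight forward, fully home against its stops. Do it all by pushing with the fingers, without gripping or lifting anything; leave the cam at its low point and the other things where they stand, and finish clear of everything.

Things in the scene. Friction and masses are not known exactly. Their poses are not given: they have to be found in the camera images.
- fixture: Docking fixture, fixed: aluminium base plate 275 x 210 x 10 mm. Origin on the cam's pivot axis at bench level; x = forward, the way the carriage is pushed, y left, z up. Cam and lever at heights 12 to 36, hub to 40. Guide rails: tops at 24, inner faces 48 apart, x -150 to -53; black end stops 46 high, rear faces at x -60.5. Green index line on the plate at +x. Glass vessel 116 dia, 190 high at x 30, y -215.
- port (a point): Mouth of the port that the carriage's nozzle enters: a fixed steel collar 44 mm outer, 30 inner diameter, 45 long, its axis along the fixture's x at height 34; this point is the centre of its rear end, at fixture x -10, y -80.
- cam (a joint): Angle (rad) of the brass eccentric cam (80 mm disc, pivot 14 off centre) and its lever from the fixture's +x, counter-clockwise from above; range -0.6 to 2.4, starts at 1.0 to 2.2. At 0 the lever points at the green line and the low point (green dot) faces the roller; elsewhere it blocks the carriage. No stop at 0: it turns on past. Stays where left; needs about 7 N at the handle. Do not force it round with the carriage.
- handle (a point): Centre of the red upright handle on the cam's lever: a round pin 16 mm dia, 58 mm from the pivot axis, from height 36 to 86 (this point is at height 61).
- carriage: Loose steel carriage, 0.6 to 1 kg, in the guide with 1 mm play each side: block 60 long (x) x 46 wide x 40 high, axes as the fixture's. Origin: centre of its underside, height 10; starts at fixture x -133 to -123, fully home (against the stops) at x -90.5, y 0. White roller 16 dia 55 ahead of the origin; nozzle on an arm at y -80. With the cam low 2 to 4 N slides it; it stays where left.
- push_face (a point): On the carriage's blue rear face, 30 mm behind its origin, on the centre line, at height 40. The face is 46 wide, from height 10 to 50. Push here along the fixture's +x, above the rail tops (height 24).
- sample_jar: Bystander, loose: jar with blue cap, 48 dia x 70 high, left of the fixture. Origin at the centre of its underside.
- amber_bottle: Bystander, loose: amber bottle, 60 dia x 130 high, left of the fixture. Origin at the centre of its underside.
- steel_cup: Bystander, loose: open steel cup, 68 dia x 75 high, left of the carriage. Origin at the centre of its underside.
- screwdriver: Bystander, loose: yellow-handled screwdriver lying flat, 200 long, well left of the fixture. Origin half-way along it, on the bench.
- clamp_ring: Bystander, loose: steel ring, 52 outer dia x 16 high, right of the carriage. Origin at the centre of its underside.
- spare_nozzle: Bystander, loose: upright brass pin, 26 wide x 60 high, right of the fixture. Origin at the centre of its underside.
- port_cap: Bystander, loose: orange cap, 28 dia x 22 high, on the front right corner of the base plate. Origin at the centre of its underside.

How it is judged:
On the way, in this order (a step that is already met when the one before it is completed fails the run):
1. the cam is turned to its low point while the carriage is still back (value of joint cam between -0.3 and 0.3 rad and x of carriage in the frame of fixture below -0.113 m), for 0.2 s.
2. the carriage is pushed fully home with the cam at its low point (value of joint cam between -0.3 and 0.3 rad and x of carriage in the frame of fixture above -0.0935 m), for 0.2 s.
At the end, for the whole second after the job is handed in: The carriage lies flat in its guide, at rest, within 3 mm of its end stops; the cam rests within 0.3 rad (17 degrees) of its low point (all of step 2 and z of carriage in the frame of fixture below 0.014 m and angle between carriage's own z axis and vertical below 0.05 rad and linear speed of carriage below 0.01 m/s and velocity of joint cam between -0.05 and 0.05 rad/s); the robot touches nothing.
It fails at once if the carriage is pushed forward into the cam's path before the cam is near its low point (x of carriage in the frame of fixture above -0.113 m and value of joint cam above 0.45 rad).
It fails at once if the carriage is lifted or tipped out of its guide (z of carriage in the frame of fixture above 0.018 m or angle between carriage's own z axis and vertical above 0.15 rad).
It fails at once if the handle is taken between the fingers (horizontal distance between the grasp point and handle below 0.01 m and height (world z) of the grasp point below 0.085 m).
It fails at once if the carriage is taken between the fingers (z of the grasp point in the frame of carriage below 0.036 m and x of the grasp point in the frame of carriage between -0.028 and 0.03 m and y of the grasp point in the frame of carriage between -0.022 and 0.022 m).
It fails at once if a bystander is shifted by more than 20 mm, lifted or knocked over (distance of any of sample_jar, amber_bottle, steel_cup, screwdriver, clamp_ring, spare_nozzle, port_cap from where it was at the start of the episode above 0.02 m or angle between any of sample_jar, amber_bottle, steel_cup, clamp_ring, spare_nozzle, port_cap's own z axis and vertical above 0.5 rad).
It also fails if it takes over 56 s, if anything falls off the work surface, if the arm or the gripper's body presses on something with over 40 N, if the wrist force passes 120 N, or if a joint passes its speed limit or range.

ROBOT

A 7-joint arm with a two-finger parallel gripper is mounted at the origin on the work surface. World frame = base frame: x ahead of the robot, y to its left, z up, the work surface at z = 0. Lengths are in m, angles in rad, forces in N, time in s.
With the tool pointing down it reaches from about 0.4 to 0.85 m from the base axis. Payload 4.5 kg.
Tool frame: the origin (TCP) lies midway between the tips of the shut fingers; the grasp point (between the pads) lies 19 mm behind it; z points along the fingers, x is the direction in which the jaws open and shut, and the axes are right-handed (so a half turn about z gives the same grasp; the last joint's range is limited). The gripper opens to 88 mm and grips with 3 to 60 N. Pads are 18 mm wide; open, the fingers measure 123 mm over their backs; the gripper's body (75 mm by 187 mm) begins 45 mm behind the grasp point.
Start: joints at [1.151, 0.689, -0.195, 1.565, 0.157, 0.902, -0.215], TCP at [0.274, -0.562, 0.239] pointing down, gripper open.
Joint ranges: [-3.01, 3.01], [-0.46, 2.08], [-1.47, 1.51], [0.13, 2.56], [-1, 4.14], [0.04, 2.09], [-2.66, 2.66]. Speed limits (rad/s): [2.57, 2.57, 3.14, 3.14, 3.14, 3.14, 3.14].

INTERFACE

Orientations are given as a unit quaternion [x, y, z, w].
In Python, from plant import r gives the robot as it stands. The module is installed in compiled form; this text tells all that it offers.
- The arm moves only by the tool play_rows, never from a script. Its argument "increments" is a list of rows, each a list of 7 numbers: the opening, from 0 (shut) to 1 (fully open), then the shift along the tool's x, y, z in mm, then the turn, a rotation vector about the tool's x, y, z in rad. In form: [[hand, dx, dy, dz, wx, wy, wz], ...]. A call has exactly 8 rows; each row shifts and turns the pose as measured when the row begins, along the tool's axes as they then stand; what a row does not reach is not made up. A row lasts 1/8 s, in which the tool goes at most 62.5 mm and 10.7 degrees, less where a joint would pass 70% of its speed; a pose out of reach is approached as far as the arm can. A call is refused whole if a number of a shift passes 62.5 or a number of a turn 0.188, either way. A call with a gripper value outside its range is refused whole. The fingers move at their own pace and stop on an object; "grip_force" is the grip in N (left out, the last holds). Time passes only in rows, so rows that do not move let the fingers close, or fill a call up. It gives the time, the measured TCP pose, the force and the opening at its end, in the units of the state.
- r.get_state(): the state, without advancing time (a new reading comes with each control period).
- r.snapshot(name): name is "scene" or "top"; returns the picture (420x560x3 uint8, red, green, blue); there is no depth.
- r.get_calibration(name): a dict with "fx", "fy", "cx", "cy" (pixels), "dist" ([k1, k2, p1, p2, k3] as OpenCV has them; the pictures are not rectified), "R" (3x3) and "t" (3): a world point X has camera coordinates R X + t. Camera axes: x right, y down, z forward; pixel columns grow to the right and rows downward; lengths in m; the calibration is good to about 2 mm. A picture is of the moment at which its call begins. get_calibration takes no time and is no camera call.
- r.finish_job(): hands the job in, once; it reports no verdict.
The state is a dict: "clock": time; "q": joint angles; "qd": joint speeds; "joint_torque": joint torques, N m; "tool_pos": TCP position; "eef_rot": TCP orientation; "contact_force": force on the tool from outside, world axes, zero at the start; "moment": the same for the moment, N m; "opening": opening from 0.0 (shut) to 1.0 (fully open).
Only numpy, scipy, OpenCV 4.12 (cv2) and the standard library are available. Lean on these libraries where they do the work, as an engineer would, in place of code of your own. Each camera call takes 0.05 s, during which the arm holds its last target.

## Working session

There is one attempt and no reset: what is moved stays moved. The work goes in short steps, Python scripts to look and compute and a tool call to move; the robot and the scene stay as the last step left them, time stands still between calls to the robot, and variables do not carry over. Pictures are saved under pics/ and viewed, and the job is handed in when it is done.

Besides the shell and the picture viewer there is one more tool, called after "Call:" as name([rows], argument=value, ...), one row to a line, values as JSON. play_rows: Moves the arm, as the interface text tells. Its arguments: {"type":"object","properties":{"increments":{"type":"array"},"grip_force":{"type":"number"}},"required":["increments"]}

```bash
mkdir -p pics
cat > h.py <<'E'
import numpy as np,cv2
from plant import r
def snap(n,f):
    im=np.array(r.snapshot(n)); cv2.imwrite(f'pics/{f}.png',cv2.cvtColor(im,cv2.COLOR_RGB2BGR)); return im
def cal(n):
    c=r.get_calibration(n); K=np.array([[c['fx'],0,c['cx']],[0,c['fy'],c['cy']],[0,0,1.]]); return K,np.array(c['dist'],float),np.array(c['R']),np.array(c['t'])
def ray(n,uv):
    K,d,R,t=cal(n); p=cv2.undistortPoints(np.array([[uv]],float),K,d)[0,0]
    return -R.T@t, R.T@np.array([p[0],p[1],1])
def onz(n,uv,z):
    o,d=ray(n,uv); return o+d*(z-o[2])/d[2]
def proj(n,X):
    K,d,R,t=cal(n); return cv2.projectPoints(np.array(X,float).reshape(-1,3),cv2.Rodrigues(R)[0],t,K,d)[0].reshape(-1,2)
E
python3 - <<'E'
from h import *
s=r.get_state();print(s)
for n in('scene','top'):
    snap(n,n+'0');K,d,R,t=cal(n);print(n,K,d,-R.T@t,R)
E
```

```text
{'clock': 0.0, 'q': array([ 1.15083748,  0.68999635, -0.19449734,  1.56633077,  0.15729509,
        0.90249446, -0.21510005]), 'qd': array([-5.11196925e-04, -2.72785458e-04,  3.13733807e-05, -1.64576498e-03,
       -1.25000714e-03, -2.31564555e-03,  1.05331244e-03]), 'joint_torque': array([ 9.00883351e-04, -5.27571881e+01, -1.26722731e+00, -1.53430635e+01,
       -5.27563167e-02,  6.60869671e-03,  1.78691766e-04]), 'tool_pos': array([ 0.27364041, -0.56121463,  0.23790542]), 'eef_rot': array([ 8.48058354e-01, -5.29902050e-01, -8.14087289e-04, -4.27411703e-04]), 'contact_force': array([-0.28652501,  0.42574934,  0.24866917]), 'moment': array([ 0.02139491, -0.02499506, -0.00443074]), 'opening': 0.9965781359539684}
scene [[485.4237994    0.         273.34840257]
 [  0.         485.4237994  205.53370015]
 [  0.           0.           1.        ]] [0.00515515 0.         0.         0.         0.        ] [ 1.23244525 -0.59094106  0.69502458] [[ 0.75138647  0.65982163 -0.00733431]
 [ 0.35406252 -0.41252609 -0.83932232]
 [-0.55682861  0.62805863 -0.54358463]]
top [[484.67421944   0.         278.96739457]
 [  0.         484.67421944 210.82199551]
 [  0.           0.           1.        ]] [-0.07092523  0.          0.          0.          0.        ] [0.49403365 0.12183921 1.09010041] [[-0.01145699 -0.99980815 -0.01588714]
 [-0.99603655  0.01281238 -0.08801724]
 [ 0.0882039   0.01481576 -0.99599225]]
```

View pics/scene0.png

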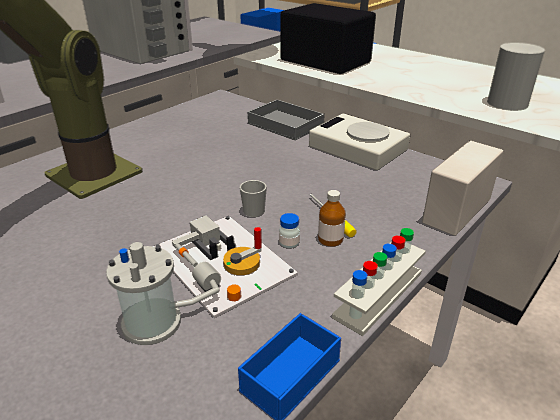

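View pics/top0.png

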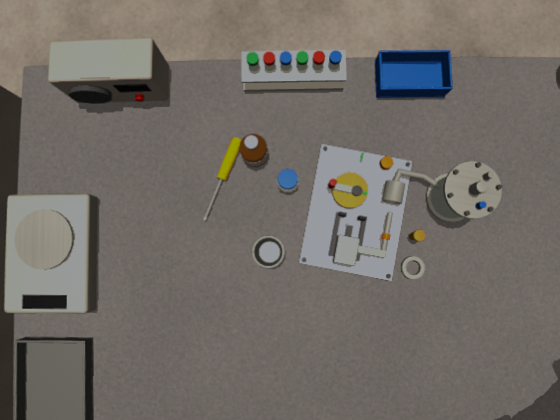

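The scene view shows the fixture right of the arm. In the top view the plate spans about (300–411, 146–280), with the red handle near (332,183), cam (350,190), carriage (347,250) and green line (362,157). I'll zoom in to measure.

Run:
```python
import cv2
a=cv2.imread('pics/top0.png')[140:285,255:430];cv2.imwrite('pics/z0.png',cv2.resize(a,None,fx=4,fy=4,interpolation=cv2.INTER_CUBIC))
a=cv2.imread('pics/scene0.png')[190:320,100:310];cv2.imwrite('pics/z1.png',cv2.resize(a,None,fx=3.8,fy=3.8,interpolation=cv2.INTER_CUBIC))
```

```text
(no output)
```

View pics/z0.png

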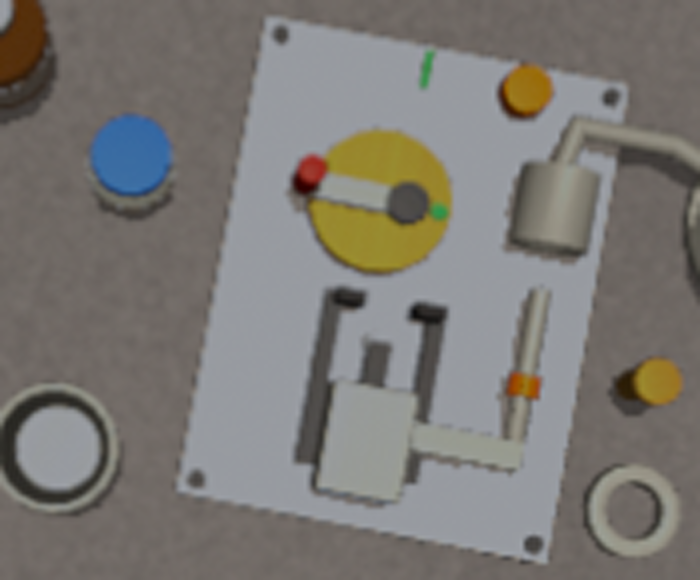

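View pics/z1.png

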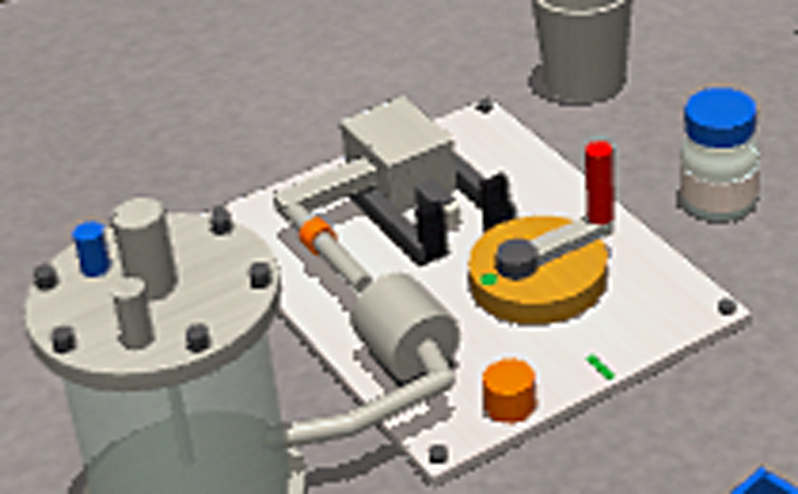

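```bash
cat > m.py <<'E'
from h import *
Z=lambda u,v:((u-1.5)/4+255,(v-1.5)/4+140)
C=[onz('top',Z(*p),.010) for p in((267,17),(628,84),(548,562),(178,490))]
C=np.array(C);print('corners',C.round(4))
TL,TR,BR,BL=C
ex=((TL-BL)+(TR-BR))[:2];print('len',np.linalg.norm(TL-BL),np.linalg.norm(TR-BR),np.linalg.norm(TL-TR),np.linalg.norm(BL-BR))
y1=np.arctan2(*ex[::-1]);ey=((TL-TR)+(BL-BR))[:2];y2=np.arctan2(*ey[::-1])-np.pi/2
print('yaw',y1,y2)
hub=onz('top',Z(407,202),.04);hub2=onz('scene',((515-1.4)/3.8+100,(257-1.4)/3.8+190),.038)
yaw=(y1+y2)/2
R=np.array([[np.cos(yaw),-np.sin(yaw)],[np.sin(yaw),np.cos(yaw)]])
F=lambda p:((np.array(p)[:2]-hub[:2])@R).round(4)
print('hub',hub,hub2,'yaw',yaw)
for n,(u,v),z in[('handle',(312,170),.086),('line1',(430,52),.01),('line2',(424,88),.01),('cFL',(337,379),.05),('cFR',(417,394),.05),('cBR',(399,502),.05),('cBL',(314,486),.05),('nozzle tip',(541,292),.034),('jar',(131,154),.07),('ring',(633,510),.016),('cup',(58,447),.075),('spare',(658,380),.06),('cap',(527,90),.032),('rootL',(305,462),.024),('railR',(412,480),.024)]:
    p=onz('top',Z(u,v),z);print(n,p[:2].round(4),F(p))
h=onz('scene',((599-1.4)/3.8+100,(150-1.4)/3.8+190),.086);print('handle scene',h,F(h))
E
python3 m.py
```

```text
corners [[ 0.7408  0.04    0.01  ]
 [ 0.6998 -0.1635  0.01  ]
 [ 0.4325 -0.1097  0.01  ]
 [ 0.4749  0.0945  0.01  ]]
len 0.2713541228067773 0.27267171082152136 0.20763731920653977 0.20853972993893247
yaw -0.2004415624951547 -0.20161802108430216
hub [ 0.63019539 -0.03199007  0.04      ] [ 0.63176018 -0.03806033  0.038     ] yaw -0.20102979178972843
handle [0.6417 0.024 ] [0.0001 0.0571]
line1 [ 0.7194 -0.0518] [ 0.0914 -0.0015]
line2 [ 0.6988 -0.0478] [ 0.0704 -0.0017]
cFL [0.5338 0.0095] [-0.1027  0.0214]
cFR [ 0.5252 -0.0333] [-0.1026 -0.0222]
cBR [ 0.4678 -0.0223] [-0.1611 -0.0229]
cBL [0.4769 0.0229] [-0.1612  0.0232]
nozzle tip [ 0.5805 -0.105 ] [-0.0341 -0.0815]
jar [0.6539 0.1183] [-0.0068  0.152 ]
ring [ 0.4606 -0.1563] [-0.1413 -0.1557]
cup [0.4991 0.1585] [-0.1664  0.1605]
spare [ 0.5306 -0.1605] [-0.0719 -0.1458]
cap [ 0.6929 -0.1014] [ 0.0753 -0.0555]
rootL [0.4896 0.0251] [-0.1492  0.0279]
railR [ 0.479  -0.0333] [-0.1479 -0.0314]
handle scene [0.64381889 0.02023786 0.086     ] [0.0029 0.0539]
```

```bash
cat > g.py <<'E'
from h import *
from scipy.spatial.transform import Rotation as Ro
import sys
HUB=np.array([.631,-.034]);YAW=-.201
Rf=np.array([[np.cos(YAW),-np.sin(YAW)],[np.sin(YAW),np.cos(YAW)]])
def w(p):return HUB+Rf@np.array(p)
def go(fx,fy,z,a):  # a: tool-x direction in fixture (deg)
    s=r.get_state();T=Ro.from_quat(s['eef_rot'])
    X=np.append(w((fx,fy)),z);d=T.inv().apply(X-s['tool_pos'])*1000
    ta=np.radians(a)+YAW; tx=np.array([np.cos(ta),np.sin(ta),0]);tz=np.array([0,0,-1.])
    G=Ro.from_matrix(np.c_[tx,np.cross(tz,tx),tz])
    print('t',s['clock'],'at',(Rf.T@(s['tool_pos'][:2]-HUB)).round(4),s['tool_pos'][2].round(4),'F',s['contact_force'].round(1),'op',round(s['opening'],2))
    print('delta mm',d.round(1),'rot',(T.inv()*G).as_rotvec().round(3))
if __name__=='__main__': go(*map(float,sys.argv[1:]))
E
python3 - <<'E'
from h import *;import g
p=onz('top',(251,142),.13);print(p,g.Rf.T@(p[:2]-g.HUB))
E
python3 g.py -.027 .085 .238 -45
```

```text
[0.71930173 0.19100404 0.13      ] [0.04160209 0.23810351]
t 0.1 at [-0.2449 -0.588 ] 0.238 F [ 0.3 -0.2  0.5] op 1.0
delta mm [-401.1 -582.7    0.6] rot [ 0.     0.002 -0.131]
```

Call:
play_rows([
  [0, -30, -44, 0, 0, 0, -0.03],
  [0, -30, -44, 0, 0, 0, -0.03],
  [0, -30, -44, 0, 0, 0, -0.03],
  [0, -30, -44, 0, 0, 0, -0.02],
  [0, -30, -44, 0, 0, 0, -0.02],
  [0, -30, -44, 0, 0, 0, 0],
  [0, -30, -44, 0, 0, 0, 0],
  [0, -30, -44, 0, 0, 0, 0],
], grip_force=20)

```text
clock: 1.1
tool_pos: [0.4547, -0.1681, 0.2351]
eef_rot: [0.879, -0.476, -0.002, 0.0]
contact_force: [0.5, -0.1, 0.7]
opening: 0.117
```

```bash
python3 g.py -.027 .085 .238 -45
```

```text
t 1.1 at [-0.146  -0.1666] 0.2351 F [ 0.5 -0.1  0.7] op 0.12
delta mm [ -95.6 -261.4   -3.2] rot [ 0.002  0.003 -0.007]
```

Call:
play_rows([
  [0, -18, -50, 0, 0, 0, 0],
  [0, -18, -50, 0, 0, 0, 0],
  [0, -18, -50, 0, 0, 0, 0],
  [0, -18, -50, 0, 0, 0, 0],
  [0, -15, -40, 0, 0, 0, 0],
  [0, -5, -15, 0, 0, 0, 0],
  [0, 0, 0, 0, 0, 0, 0],
  [0, 0, 0, 0, 0, 0, 0],
])

```text
clock: 2.1
tool_pos: [0.6196, 0.0578, 0.2317]
eef_rot: [0.88, -0.475, -0.005, 0.002]
contact_force: [-0.4, -0.9, -0.7]
opening: 0.005
```

```bash
python3 g.py -.027 .085 .052 -45
```

```text
t 2.1 at [-0.0295  0.0877] 0.2317 F [-0.4 -0.9 -0.7] op 0.0
delta mm [  4.7  -1.4 179.7] rot [ 0.009  0.006 -0.002]
```

Call:
play_rows([
  [0, 0, 0, 35, 0, 0, 0],
  [0, 0, 0, 35, 0, 0, 0],
  [0, 0, 0, 35, 0.009, 0.006, 0],
  [0, 0, 0, 35, 0, 0, 0],
  [0, 0, 0, 22, 0, 0, 0],
  [0, 0, 0, 5, 0, 0, 0],
  [0, 0, 0, 0, 0, 0, 0],
  [0, 0, 0, 0, 0, 0, 0],
])

```text
clock: 3.1
tool_pos: [0.6163, 0.04, 0.0647]
eef_rot: [0.876, -0.483, 0.003, 0.003]
contact_force: [0.2, 0.3, 0.4]
opening: 0.006
```

```bash
python3 g.py -.018 .076 .052 -45
python3 - <<'E'
from h import *
a=snap('scene','s1');b=snap('top','t1')
a=cv2.cvtColor(cv2.resize(a[130:320,100:340],None,fx=3.2,fy=3.1),4);cv2.imwrite('pics/s1z.png',a)
b=cv2.cvtColor(cv2.resize(b[100:290,230:430],None,fx=3,fy=3),4);cv2.imwrite('pics/t1z.png',b)
E
```

```text
t 3.1 at [-0.0292  0.0696] 0.0647 F [0.2 0.3 0.4] op 0.01
delta mm [  3.  -12.6  12.7] rot [ 0.003 -0.009 -0.021]
```

View pics/s1z.png

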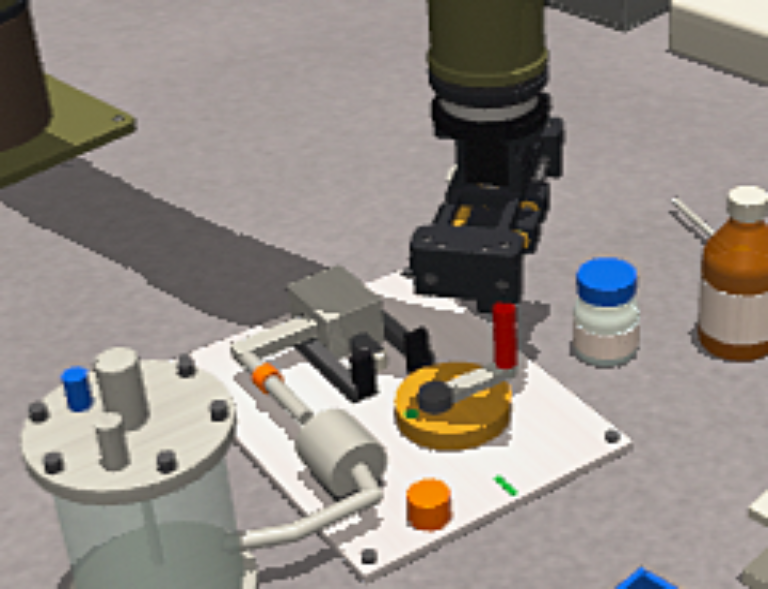

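View pics/t1z.png

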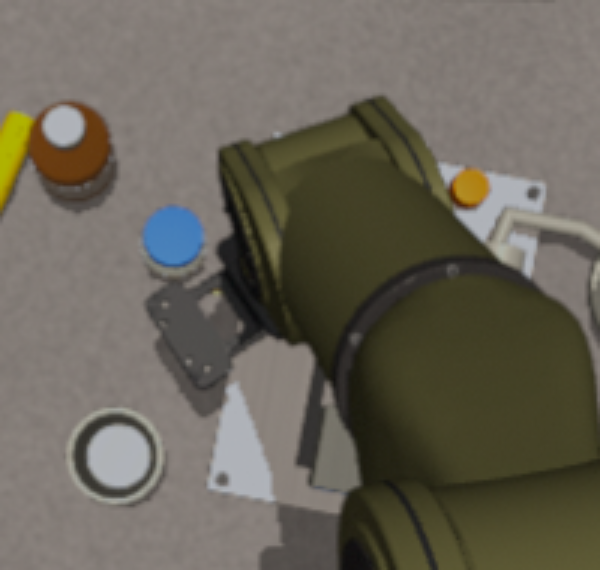

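The scene view shows the shut fingers behind the red handle (505,335 in the zoom), not yet touching it. The jar is still standing and clear. Next I correct the sideways drift and finish going down.

Call:
play_rows([
  [0, -3, -7, 0, 0, 0, 0],
  [0, -2, -6, 0, 0, 0, -0.02],
  [0, 0, -1, 5, 0, 0, 0],
  [0, 0, 0, 6, 0, 0, 0],
  [0, 0, 0, 3, 0, 0, 0],
  [0, 0, 0, 0, 0, 0, 0],
  [0, 0, 0, 0, 0, 0, 0],
  [0, 0, 0, 0, 0, 0, 0],
])

```text
clock: 4.2
tool_pos: [0.6267, 0.0534, 0.0504]
eef_rot: [0.881, -0.473, 0.004, 0.003]
contact_force: [-0.3, -0.4, 0.0]
opening: 0.002
```

```bash
python3 g.py -.018 .076 .052 -45;python3 g.py .023 .059 .052 -45
```

```text
t 4.2 at [-0.0216  0.0848] 0.0504 F [-0.3 -0.4  0. ] op 0.0
delta mm [ 8.8  3.7 -1.5] rot [ 0.001 -0.009  0.001]
t 4.2 at [-0.0216  0.0848] 0.0504 F [-0.3 -0.4  0. ] op 0.0
delta mm [ 49.9 -13.2  -1.2] rot [ 0.001 -0.009  0.001]
```

Call:
play_rows([
  [0, 5, 2, 0, 0, 0, 0],
  [0, 5, 1, 0, 0, -0.009, 0],
  [0, 7, -2, 0, 0, 0, 0],
  [0, 7, -4, 0, 0, 0, 0],
  [0, 7, -4, 0, 0, 0, 0],
  [0, 7, -3, 0, 0, 0, 0],
  [0, 7, -2, 0, 0, 0, 0],
  [0, 0, 0, 0, 0, 0, 0],
])

```text
clock: 5.2
tool_pos: [0.6518, 0.037, 0.0512]
eef_rot: [0.883, -0.469, -0.016, -0.003]
contact_force: [0.5, -0.6, -0.6]
opening: 0.003
```

```bash
python3 g.py .023 .059 .052 -45; python3 g.py .040 .018 .052 -45
python3 - <<'E'
from h import *
a=snap('scene','s2')
a=cv2.cvtColor(cv2.resize(a[130:320,100:340],None,fx=3.2,fy=3.1),4);cv2.imwrite('pics/s2z.png',a)
E
```

```text
t 5.2 at [0.0062 0.0737] 0.0512 F [ 0.5 -0.6 -0.6] op 0.0
delta mm [22.3 -1.2 -1.5] rot [0.009 0.031 0.009]
t 5.2 at [0.0062 0.0737] 0.0512 F [ 0.5 -0.6 -0.6] op 0.0
delta mm [63.1 16.1 -2.6] rot [0.009 0.031 0.009]
```

View pics/s2z.png

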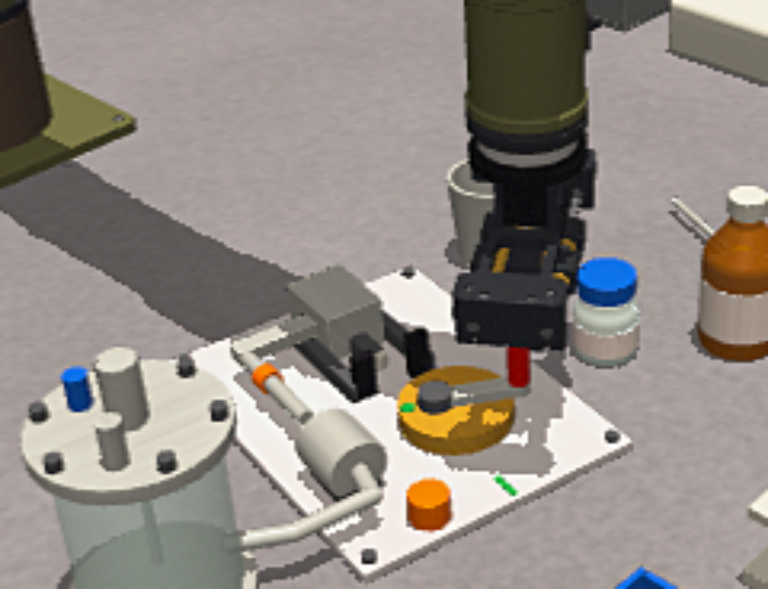

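The handle has turned partway, with the pin at (518,365) in the zoom. Each row is falling short under load, so I'll use larger steps.

Call:
play_rows([
  [0, 9, -2, -1, 0, 0.02, 0],
  [0, 9, -1, 0, 0, 0.01, 0],
  [0, 9, 0, 0, 0, 0, 0],
  [0, 9, 1, 0, 0, 0, 0],
  [0, 9, 2, 0, 0, 0, 0],
  [0, 9, 3, 0, 0, 0, 0],
  [0, 9, 3, 0, 0, 0, 0],
  [0, 0, 0, 0, 0, 0, 0],
])

```text
clock: 6.25
tool_pos: [0.6784, 0.0104, 0.0512]
eef_rot: [0.887, -0.462, -0.014, -0.01]
contact_force: [0.1, -1.2, -0.2]
opening: 0.005
```

```bash
python3 g.py .040 .018 .052 -45
python3 - <<'E'
from h import *
a=snap('scene','s3')
a=cv2.cvtColor(cv2.resize(a[130:320,100:340],None,fx=3.2,fy=3.1),4);cv2.imwrite('pics/s3z.png',a)
E
```

```text
t 6.25 at [0.0376 0.053 ] 0.0512 F [ 0.1 -1.2 -0.2] op 0.0
delta mm [25.8 23.7 -1.8] rot [-0.005  0.035  0.026]
```

View pics/s3z.png

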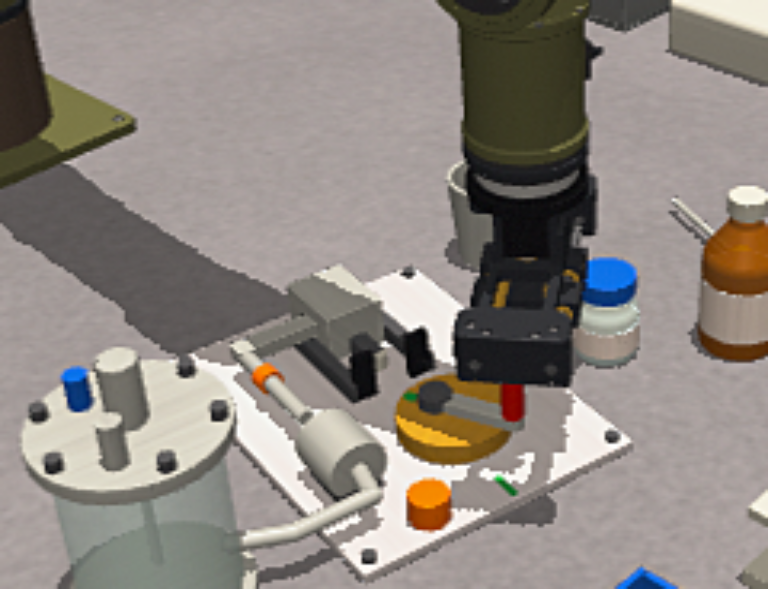

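Call:
play_rows([
  [0, 4, 9, -1, 0, 0.02, 0.02],
  [0, 6, 8, 0, 0, 0.01, 0],
  [0, 7, 6, 0, 0, 0, 0],
  [0, 7, 6, 0, 0, 0, 0],
  [0, 7, 5, 0, 0, 0, 0],
  [0, 7, 4, 0, 0, 0, 0],
  [0, 0, 0, 0, 0, 0, 0],
  [0, 0, 0, 0, 0, 0, 0],
])

```text
clock: 7.3
tool_pos: [0.6719, -0.0185, 0.0529]
eef_rot: [0.885, -0.465, -0.001, -0.019]
contact_force: [1.1, 1.8, 0.0]
opening: 0.005
```

```bash
python3 g.py .040 .018 .052 -45
python3 - <<'E'
from h import *
a=snap('scene','s4')
a=cv2.cvtColor(cv2.resize(a[130:320,100:340],None,fx=3.2,fy=3.1),4);cv2.imwrite('pics/s4z.png',a)
E
```

```text
t 7.3 at [0.0369 0.0234] 0.0529 F [1.1 1.8 0. ] op 0.0
delta mm [5.9 1.8 0.7] rot [-0.031  0.02   0.019]
```

View pics/s4z.png

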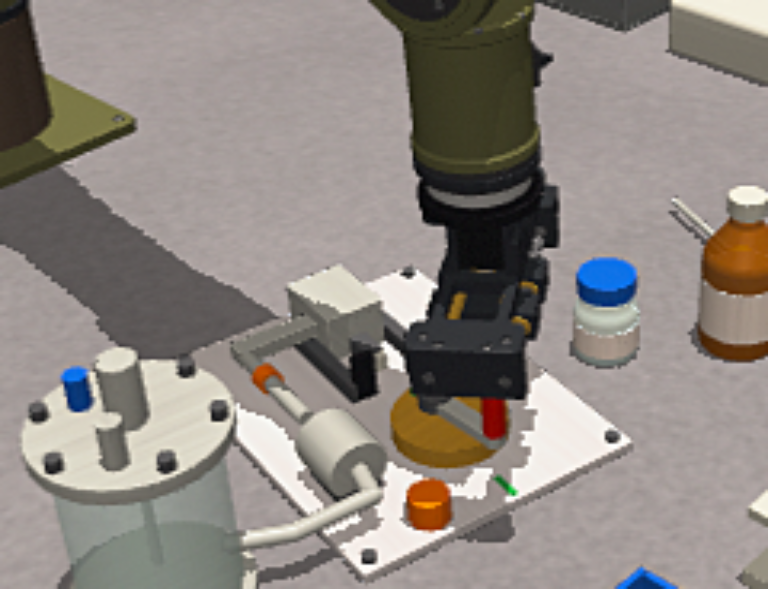

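Run:
```python
from h import *;import g
for d in (30,20,10,0,-10):
    a=np.radians(d);p=g.w((.058*np.cos(a),.058*np.sin(a)))
    q=proj('scene',[np.append(p,.037)])[0]; print(d,((q-[100,130])*[3.2,3.1]).round())
print(((proj('scene',[np.append(g.HUB,.04)])[0]-[100,130])*[3.2,3.1]).round())
```

```text
30 [515. 413.]
20 [508. 421.]
10 [498. 429.]
0 [486. 436.]
-10 [472. 441.]
[436. 389.]
```

The lever lies almost in line with the green index line. The pin base is at about (492,436) in the zoom, which gives a cam angle of about 5°, well inside tolerance. I'll back off and lift.

Call:
play_rows([
  [0, -12, 0, 0, 0, 0, 0],
  [0, -15, 0, 0, 0, 0, 0],
  [0, 0, 0, -30, 0, 0, 0],
  [0, 0, 0, -35, -0.03, 0.02, 0],
  [0, 0, 0, -35, 0, 0, 0.1],
  [0, 0, 0, -25, 0, 0, 0.1],
  [0, 0, 0, 0, 0, 0, 0],
  [0, 0, 0, 0, 0, 0, 0],
])

```text
clock: 8.35
tool_pos: [0.6491, 0.0052, 0.1795]
eef_rot: [0.834, -0.552, -0.001, 0.003]
contact_force: [0.2, 0.1, 0.1]
opening: 0.005
```

```bash
python3 g.py -.195 0 .13 0
```

```text
t 8.35 at [0.0099 0.042 ] 0.1795 F [0.2 0.1 0.1] op 0.0
delta mm [-81.7 192.2  50.8] rot [ 0.007  0.002 -0.968]
```

Call:
play_rows([
  [0, 0, 0, 0, 0, 0, -0.16],
  [0, 0, 0, 0, 0, 0, -0.16],
  [0, 0, 0, 0, 0, 0, -0.16],
  [0, 0, 0, 0, 0, 0, -0.16],
  [0, 0, 0, 0, 0, 0, -0.16],
  [0, 0, 0, 0, 0, 0, -0.16],
  [0, 0, 0, 0, 0, 0, 0],
  [0, 0, 0, 0, 0, 0, 0],
])

```text
clock: 9.35
tool_pos: [0.6407, 0.0052, 0.1662]
eef_rot: [0.996, -0.085, -0.014, 0.004]
contact_force: [-0.4, 0.9, -1.0]
opening: 0.008
```

```bash
python3 g.py -.2 0 .13 0
```

```text
t 9.35 at [0.0017 0.0403] 0.1662 F [-0.4  0.9 -1. ] op 0.01
delta mm [-201.8   33.7   41.9] rot [0.01  0.026 0.031]
```

Call:
play_rows([
  [0, -30, 5, 0, 0, 0.02, 0.02],
  [0, -40, 7, 0, 0, 0, 0],
  [0, -40, 7, 0, 0, 0, 0.01],
  [0, -40, 7, 0, 0, 0, 0],
  [0, -35, 5, 0, 0, 0, 0],
  [0, -20, 3, 0, 0, 0, 0],
  [0, 0, 0, 0, 0, 0, 0],
  [0, 0, 0, 0, 0, 0, 0],
])

```text
clock: 10.35
tool_pos: [0.4277, 0.0128, 0.1669]
eef_rot: [0.994, -0.108, -0.002, 0.004]
contact_force: [-0.3, 0.6, 0.3]
opening: 0.006
```

```bash
python3 g.py -.2 0 .038 0
python3 - <<'E'
from h import *
b=snap('top','t5');snap('scene','s5')
b=cv2.cvtColor(cv2.resize(b[120:300,230:430],None,fx=3,fy=3),4);cv2.imwrite('pics/t5z.png',b)
E
```

```text
t 10.35 at [-0.2086  0.0053] 0.1669 F [-0.3  0.6  0.3] op 0.01
delta mm [  9.2   4.  128.9] rot [ 0.009  0.004 -0.015]
```

View pics/t5z.png

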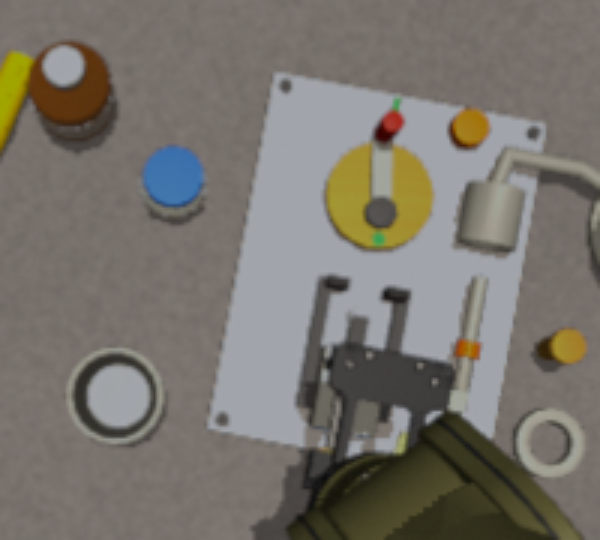

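View pics/s5.png

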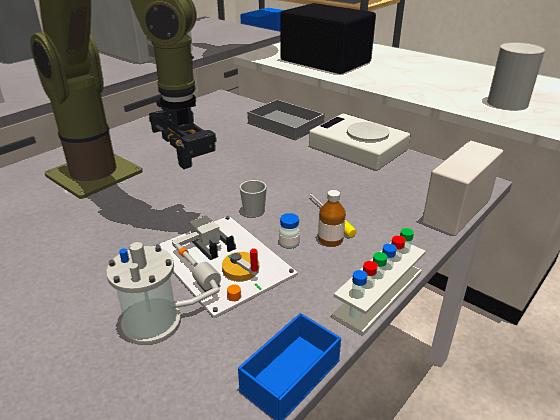

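The top view shows the pin top at (391,124) and the hub at (380,212) in the zoom, with the green dot facing the carriage. Nothing else has moved. I'll check the cam angle.

Run:
```python
from h import *;import g
f=lambda u,v:((u-1)/3+230,(v-1)/3+120)
h=onz('top',f(393,120),.086);c=onz('top',f(380,212),.04);d=onz('top',f(378,239),.036)
v=g.Rf.T@(h-c)[:2];print(v,np.degrees(np.arctan2(*v[::-1])))
v=g.Rf.T@(c-d)[:2];print(v,np.degrees(np.arctan2(*v[::-1])))
```

```text
[0.05848515 0.00769003] 7.490672421178838
[0.01918425 0.00248568] 7.382621694096517
```

Call:
play_rows([
  [0, 0, 2, 20, 0, 0, 0],
  [0, 0, 2, 25, 0.009, 0, -0.01],
  [0, 0, 0, 25, 0, 0, 0],
  [0, 0, 0, 15, 0, 0, 0],
  [0, 0, 0, 10, 0, 0, 0],
  [0, 0, 0, 0, 0, 0, 0],
  [0, 0, 0, 0, 0, 0, 0],
  [0, 0, 0, 0, 0, 0, 0],
])

```text
clock: 11.45
tool_pos: [0.4352, 0.0089, 0.0689]
eef_rot: [0.994, -0.105, 0.003, -0.002]
contact_force: [-1.1, 0.4, -0.3]
opening: 0.005
```

```bash
python3 g.py -.2 0 .038 0
```

```text
t 11.45 at [-0.2004  0.0029] 0.0689 F [-1.1  0.4 -0.3] op 0.01
delta mm [ 0.2  3.1 30.9] rot [-0.005 -0.006 -0.009]
```

Call:
play_rows([
  [0, 0, 2, 10, 0, 0, 0],
  [0, 0, 1, 10, -0.005, -0.006, -0.009],
  [0, 0, 0, 8, 0, 0, 0],
  [0, 0, 0, 4, 0, 0, 0],
  [0, 0, 0, 0, 0, 0, 0],
  [0, 0, 0, 0, 0, 0, 0],
  [0, 0, 0, 0, 0, 0, 0],
  [0, 0, 0, 0, 0, 0, 0],
])

```text
clock: 12.45
tool_pos: [0.4364, 0.0053, 0.0371]
eef_rot: [0.995, -0.101, -0.002, -0.0]
contact_force: [0.6, -0.1, -0.7]
opening: 0.009
```

```bash
python3 g.py -.138 0 .038 0
```

```text
t 12.45 at [-0.1986 -0.0003] 0.0371 F [ 0.6 -0.1 -0.7] op 0.01
delta mm [60.6 -0.4 -1.2] rot [ 0.     0.004 -0.001]
```

Call:
play_rows([
  [0, 6, 0, 0, 0, 0, 0],
  [0, 6, 0, 0, 0, 0, 0],
  [0, 6, 0, 0, 0, 0, 0],
  [0, 6, 0, 0, 0, 0, 0],
  [0, 6, 0, 0, 0, 0, 0],
  [0, 6, 0, 0, 0, 0, 0],
  [0, 6, 0, 0, 0, 0, 0],
  [0, 0, 0, 0, 0, 0, 0],
])

```text
clock: 13.45
tool_pos: [0.4769, -0.0035, 0.0373]
eef_rot: [0.995, -0.101, -0.004, 0.001]
contact_force: [0.0, 0.4, 0.4]
opening: 0.006
```

```bash
python3 g.py -.138 0 .038 0
```

```text
t 13.45 at [-0.1571 -0.0008] 0.0373 F [0.  0.4 0.4] op 0.01
delta mm [19.1 -0.9 -0.9] rot [ 0.002  0.008 -0.001]
```

Call:
play_rows([
  [0, 6, 0, 0, 0, 0, 0],
  [0, 6, 0, 0, 0, 0, 0],
  [0, 6, 0, 0, 0, 0, 0],
  [0, 5, 0, 0, 0, 0, 0],
  [0, 5, 0, 0, 0, 0, 0],
  [0, 4, 0, 0, 0, 0, 0],
  [0, 4, 0, 0, 0, 0, 0],
  [0, 4, 0, 0, 0, 0, 0],
])

```text
clock: 14.45
tool_pos: [0.4966, -0.008, 0.0359]
eef_rot: [0.995, -0.097, -0.022, 0.002]
contact_force: [-10.2, 3.7, 6.6]
opening: 0.007
```

```bash
python3 g.py -.138 0 .038 0;  python3 - <<'E'
from h import *
a=snap('scene','s6')
a=cv2.cvtColor(cv2.resize(a[130:320,100:340],None,fx=3.2,fy=3.1),4);cv2.imwrite('pics/s6z.png',a)
E
```

```text
t 14.45 at [-0.1369 -0.0013] 0.0359 F [-10.2   3.7   6.6] op 0.01
delta mm [-1.2 -1.3 -2.1] rot [0.009 0.043 0.007]
```

View pics/s6z.png

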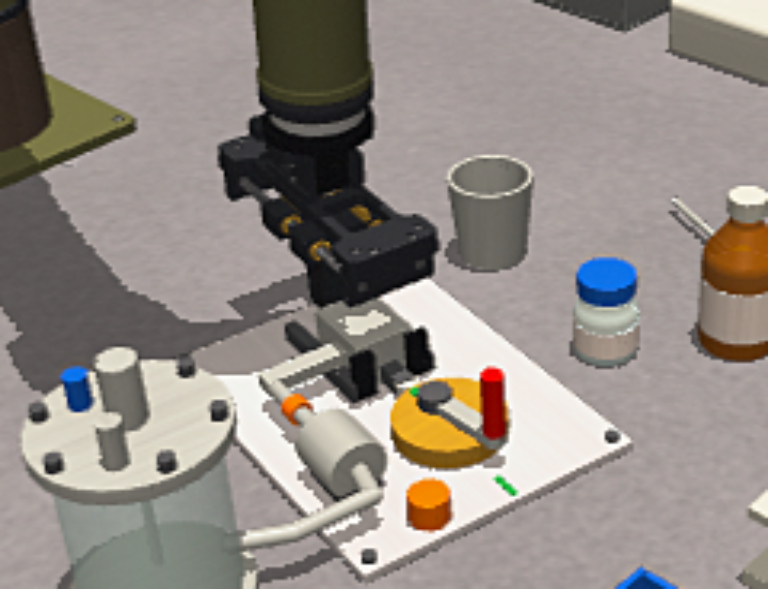

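The carriage is at the black stops and the nozzle is in the port. Force is about 10 N and the TCP is at fixture x -0.137, as expected for home. One short firm press, then I back off.

Call:
play_rows([
  [0, 5, 0, -1, 0, 0.02, 0],
  [0, 6, 0, -1, 0, 0.01, 0],
  [0, 6, 0, 0, 0, 0, 0],
  [0, 0, 0, 0, 0, 0, 0],
  [0, -10, 0, 0, 0, 0, 0],
  [0, -15, 0, 0, 0, 0, 0],
  [0, -15, 0, 0, 0, 0, 0],
  [0, 0, 0, 0, 0, 0, 0],
])

```text
clock: 15.5
tool_pos: [0.459, -0.0005, 0.0371]
eef_rot: [0.995, -0.095, -0.019, 0.004]
contact_force: [-0.5, 0.4, 1.1]
opening: 0.005
```

```bash
python3 g.py -.25 0 .2 0
```

```text
t 15.5 at [-0.1753 -0.0015] 0.0371 F [-0.5  0.4  1.1] op 0.01
delta mm [ -80.7   -0.6 -160. ] rot [0.011 0.037 0.011]
```

Call:
play_rows([
  [0, -8, 0, -25, 0.01, 0.03, 0],
  [0, -5, 0, -35, 0, 0, 0],
  [0, 0, 0, -35, 0, 0, 0],
  [0, 0, 0, -35, 0, 0, 0],
  [0, 0, 0, -30, 0, 0, 0],
  [0, -20, 0, 0, 0, 0, 0],
  [0, -20, 0, 0, 0, 0, 0],
  [0, 0, 0, 0, 0, 0, 0],
])

```text
clock: 16.5
tool_pos: [0.4173, 0.0091, 0.2049]
eef_rot: [0.995, -0.098, 0.004, -0.002]
contact_force: [0.2, -1.4, 0.2]
opening: 0.005
```

```bash
python3 g.py -.25 0 .2 0;  python3 - <<'E'
from h import *
a=snap('scene','s7');b=snap('top','t7')
a=cv2.cvtColor(cv2.resize(a[190:320,100:310],None,fx=3.8,fy=3.8,interpolation=2),4);cv2.imwrite('pics/s7z.png',a)
b=cv2.cvtColor(cv2.resize(b[140:285,255:430],None,fx=4,fy=4,interpolation=2),4);cv2.imwrite('pics/t7z.png',b)
E
```

```text
t 16.5 at [-0.218  -0.0005] 0.2049 F [ 0.2 -1.4  0.2] op 0.0
delta mm [-32.1  -0.6   4.7] rot [-0.004 -0.008  0.005]
```

View pics/s7z.png

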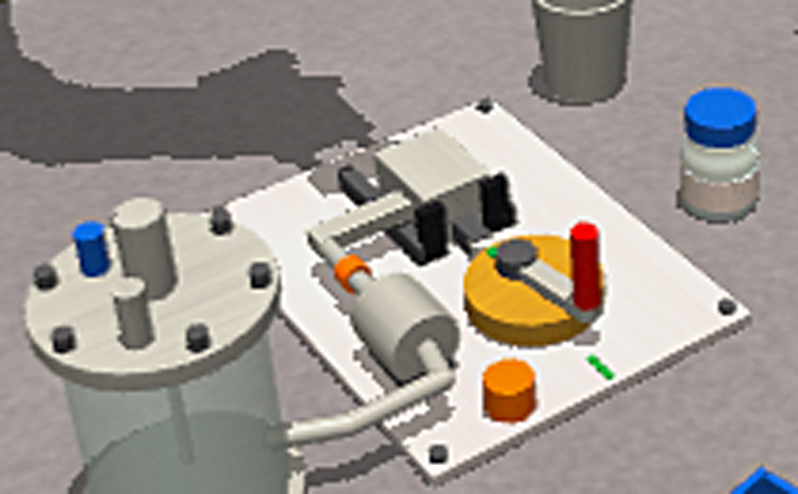

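View pics/t7z.png

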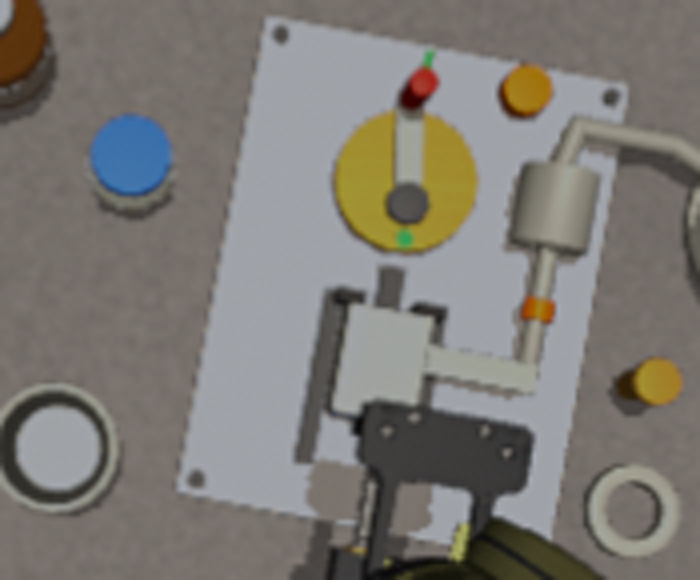

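Run:
```python
from h import *;import g
Z=lambda u,v:((u-1.5)/4+255,(v-1.5)/4+140)
W=[onz('top',Z(u,v),z)[:2] for u,v,z in((355,303,.05),(438,318,.05),(422,78,.086),(407,203,.04),(404,239,.036))]
p=np.array([g.Rf.T@(x-g.HUB) for x in W]);print(p.round(4))
for v in(p[2]-p[3],p[3]-p[4]):print(np.arctan2(v[1],v[0]))
print(r.get_state()['contact_force'],abs(r.get_state()['qd']).max())
r.finish_job()
```

```text
[[-0.0619  0.0209]
 [-0.0615 -0.0244]
 [ 0.0578  0.0108]
 [-0.0017  0.0017]
 [-0.0209 -0.0006]]
0.15201093051031347
0.11945458544083397
[-0.02835174  0.65763547  0.85870181] 0.010706329245460812
the job is handed in; nothing more can be done
```

The nozzle is docked and the job is handed in. I turned the cam to its low point by pushing the red handle with the shut fingers. I then pushed the carriage home by its blue rear face, backed off and lifted clear. It took about 16.6 s of the 56 s allowed, and the hand-in reports no verdict.

Last checks:
- **Cam:** about 0.12 to 0.15 rad from its low point (limit 0.3). It read 0.13 rad before the carriage was pushed, so it did not move noticeably.
- **Carriage:** front face measured at fixture x about -0.0617, with the stops at -0.0605. That is about 1 mm short, within the roughly 2 mm camera error. The finger position during the push and the rise in force to about 10 N also showed it at the stops. It looked flat in its guide, and the nozzle was in the port.
- **Bystanders:** the jar, cup, ring, spare nozzle and port cap looked unmoved in the last top view. The bottle and screwdriver were only partly or not in view there, but looked unmoved in an earlier full scene picture taken after the handle push.
- **Robot:** the fingers finished about 0.2 m above the bench, touching nothing.

No checks failed or disagreed.

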